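# Turn round the reversed battery pack in the workshop charger

### The arm

A 6-joint arm with a two-finger parallel gripper is mounted at the origin on the work surface. World frame = base frame: x ahead of the robot, y to its left, z up, the work surface at z = 0. Lengths are in m, angles in degrees, forces in N, time in s.
With the tool pointing down it reaches from about 0.3 to 0.75 m from the base axis. Payload 8.5 kg.
Tool frame: the origin (TCP) lies at the very end of the fingers, on their centre line; the grasp point (between the pads) lies 19 mm behind it (grip_depth is the distance from the TCP to the grasp point, in m); z points along the fingers, y is the direction in which the jaws open and shut (so a half turn about z gives the same grasp; the last joint's range is limited). The gripper opens to 85 mm and grips with 20 to 120 N. Pads are 22 mm wide; open, the fingers measure 114 mm over their backs; the gripper's body (76 mm by 85 mm) begins 54 mm behind the grasp point. The pads swing forward as they close: fully open they stand 13 mm farther back than shut.
Start: joints at [-78.913, 21.807, 74.336, -0, 83.858, -12.336], TCP at [0.219, -0.505, 0.192] pointing down, gripper open.
Joint ranges: [-178.18, 178.18], [-50.72, 133.34], [12.68, 142.11], [-81.47, 261.47], [9.98, 163.14], [-165.26, 165.26]. Speed limits (degrees/s): [136.94, 136.94, 180, 180, 180, 180].

### API

Orientations are given as a 3x3 rotation matrix whose columns are the frame's x, y, z axes.
In Python, from rig import observe, get_image, close_job, silhouettes, grip_depth gives the robot as it stands. The module is installed in compiled form; this text tells all that it offers.
- The arm moves only by the shell command python3 -m crank 'ROWS' [FORCE]. ROWS is a JSON object of lists of equal length, an entry for each row: "slide": the shift along the tool's x, y, z in m, a list of three; "roll": the turn about the tool's z in rad; "grip": the finger opening in m, from 0 to 0.0854. A call has exactly 8 rows; each row is the pose to reach, as a shift and turn from the pose commanded when the call began, along the tool's axes at that moment; what a row does not reach only later rows make up. A row lasts 1/10 s, in which the tool goes at most 50 mm and 8.59 degrees, less where a joint would pass 70% of its speed; a pose out of reach is approached as far as the arm can. A call with a gripper value outside its range is refused whole. The fingers move at their own pace and stop on an object; FORCE is the grip in N (left out, the last holds). Time passes only in rows, so rows that repeat a pose let the fingers close, or fill a call up. It gives the time, the measured TCP pose, the force and the opening at its end, in the units of the state.
- observe(): the state, without advancing time (a new reading comes with each control period).
- get_image(name): name is "scene" or "top"; returns a dict with "frame" (480x640x3 uint8, red, green, blue), "fx", "fy", "cx", "cy" (pixels), "xyz" and "rotation" of the camera in the world. Camera axes: x right, y down, z forward; pixel columns grow to the right and rows downward; lengths in m; the calibration is good to about 2 mm. A picture is of the moment at which its call begins. There is no depth.
- close_job(): hands the job in, once; it reports no verdict.
Trained networks look in a picture, given as the dict that the camera call returned (one of the last four; its "shot" number tells which), for a name from the list of things; names that differ only in an ending like _2 or _b are one class to them, and where a whole thing is asked for, a point or a joint stands for the part that bears it (a point fixed in the world has none). Each returns a list of dicts, best first, with "confidence" (0 to 1); they miss things now and then, are a little off and sometimes report something else, mostly with a low value. They report only what shows in the picture. A call takes as long as a camera call. They do not tell look-alikes from the thing itself.
- silhouettes(target, picture): "pixels" (480x640 bool, what is visible of it) and "box" ([centre column, centre row, width, height] in pixels, round what is visible of it).
The state is a dict: "time_s": time; "q": joint angles; "qvel": joint speeds; "joint_efforts": joint torques, N m; "position": TCP position; "tool_rot": TCP orientation; "ft_force": force on the tool from outside, world axes, zero at the start; "wrist_torque": the same for the moment, N m; "grip_width": finger opening in m.
Only numpy, scipy, OpenCV 4.12 (cv2) and the standard library are available. Lean on these libraries where they do the work, as an engineer would, in place of code of your own. Each camera call takes 0.05 s, during which the arm holds its last target.

### The job

One of the three battery packs in the bench charger was put in back to front: its black end with the brass contacts points the opposite way to the other two. Lift that pack right out of its bay, turn it end for end (it stays upright), seat it fully down in the same bay and let go; leave the other two packs where they are.

Things in the scene. Friction and masses are not known exactly. Their poses are not given: they have to be found in the camera images.
- pack_odd_centre (a point): Centre of the back-to-front battery pack, in any one of the 3 bays. White upright block 34 (own x) x 66 (own y) x 58 mm high (z up), 0.15-0.3 kg; black end with 2 brass contact strips at own +y, blue end at own -y. Seated: underside 10, centre 39, top 68 mm above the bench. At the start its +y points opposite to the charger's +y; it must end the same way, centre back where it was.
- pack_a_centre (a point): Centre of a second pack, equal in shape and colours, seated the right way round (its +y along the charger's +y) in another bay. Leave it there.
- pack_b_centre (a point): Centre of a third pack, equal in shape and colours, seated the right way round (its +y along the charger's +y) in the remaining bay. Leave it there.
- charger_lamp (a point): The charger's green lamp, 16 mm across, 30 mm above the bench; axes are the charger's. Charger: fixed, set aslant (x 35 to 57 deg left of ahead), 134 (x) x 320 (y) x 28 mm; black block with 3 bays, grey lamp panel on its +x side. Bay centres at x -70, y -98, 0, +98 mm from the lamp. Bay 42 (x) x 82 (y) x 18 mm deep, floor 10, rim 28 mm above bench, 5 mm chamfer; brass contacts at its +y end.
Not all that is in view belongs to the job. What is shaped like the part that bears pack_odd_centre but pink is not meant.

How it is judged (in metres and radians):
On the way:
1. the reversed pack is lifted right out of its bay, its underside above the rim (z of pack_odd_centre in the frame of charger_lamp above 0.027 m), for 0.2 s.
At the end, for the whole second after the job is handed in: The reversed pack is back in its bay: centre within 16 mm of its start, within 5 mm of fully down, upright within 10 deg, in line with the charger within 11 deg, contact end (+y) now the same way as the charger's +y; the other two packs within 16 mm of their starts (distance of each of pack_odd_centre, pack_a_centre, pack_b_centre from where it was at the start of the episode below 0.016 m and z of pack_odd_centre in the frame of charger_lamp below 0.014 m and angle between pack_odd_centre's own z axis and vertical below 0.17 rad and angle between the y axis of pack_odd_centre and the y axis of charger_lamp, either way round below 0.2 rad and x of charger_lamp in the frame of pack_odd_centre above 0.03 m); the robot touches nothing.
It fails at once if one of the two right packs is moved from its place (more than 16 mm) (distance of any of pack_a_centre, pack_b_centre from where it was at the start of the episode above 0.016 m).
It also fails if it takes over 40 s, if anything falls off the work surface, if the arm or the gripper's body presses on something with over 40 N, if the wrist force passes 120 N, or if a joint passes its speed limit or range.

## Working session

There is one attempt and no reset: what is moved stays moved. The work goes in short steps, Python scripts to look and compute and a shell command to move; the robot and the scene stay as the last step left them, time stands still between calls to the robot, and variables do not carry over. Pictures are saved under pics/ and viewed, and the job is handed in when it is done.

```bash
mkdir -p pics
cat > h.py <<'E'
import numpy as np, cv2
from rig import observe,get_image,silhouettes,grip_depth
def save(p,n):
    cv2.imwrite('pics/'+n,cv2.cvtColor(p['frame'],cv2.COLOR_RGB2BGR))
def ray(p,u,v,z):
    R=np.array(p['rotation']);c=np.array(p['xyz'])
    d=R@np.array([(u-p['cx'])/p['fx'],(v-p['cy'])/p['fy'],1.])
    return c+d*(z-c[2])/d[2]
def proj(p,X):
    R=np.array(p['rotation']);c=np.array(p['xyz'])
    k=R.T@(np.array(X)-c); return k[0]/k[2]*p['fx']+p['cx'],k[1]/k[2]*p['fy']+p['cy']
E
python3 - <<'E'
from h import *
np.set_printoptions(precision=4,suppress=True)
s=observe();print(s['time_s'],s['position'],s['tool_rot'],s['grip_width'],grip_depth)
for n in('top','scene'):
    p=get_image(n);save(p,n+'0.png');print(n,p['fx'],p['xyz'],p['rotation'])
    for t in('pack_odd_centre','charger_lamp'):
        for d in silhouettes(t,p):print(t,d['confidence'],d['box'])
E
```

```text
0.0 [ 0.2186 -0.5043  0.1916] [[ 0.9176  0.3975 -0.0003]
 [ 0.3975 -0.9176  0.0015]
 [ 0.0003 -0.0014 -1.    ]] 0.0854841219796745 0.0187
top 574.2688552724353 [ 0.5045 -0.0455  0.8902] [[ 0.0263 -0.9873  0.1568]
 [-0.9993 -0.0303 -0.0231]
 [ 0.0275 -0.1561 -0.9874]]
pack_odd_centre 0.95 [216.9, 154.1, 52.9, 59.1]
pack_odd_centre 0.74 [434.9, 271.5, 51.3, 49.7]
pack_odd_centre 0.66 [413.9, 181.7, 27.6, 50.8]
pack_odd_centre 0.62 [335.2, 292.4, 54.6, 45.5]
pack_odd_centre 0.61 [294.1, 162.8, 45.9, 42.8]
pack_odd_centre 0.59 [267.3, 318.5, 223.2, 196.0]
charger_lamp 0.78 [269.3, 318.2, 224.4, 197.6]
scene 496.30264366387337 [0.962  0.1581 0.6142] [[-0.5599  0.6684 -0.4896]
 [ 0.8284  0.4637 -0.3144]
 [ 0.0169 -0.5816 -0.8133]]
pack_odd_centre 0.86 [218.7, 193.3, 30.5, 56.2]
pack_odd_centre 0.84 [311.1, 217.4, 51.2, 44.9]
pack_odd_centre 0.76 [170.9, 264.2, 56.1, 68.8]
pack_odd_centre 0.62 [261.6, 348.9, 60.8, 47.1]
pack_odd_centre 0.57 [341.3, 411.0, 66.8, 60.0]
charger_lamp 0.72 [383.1, 245.0, 226.1, 97.0]
```

View pics/top0.png

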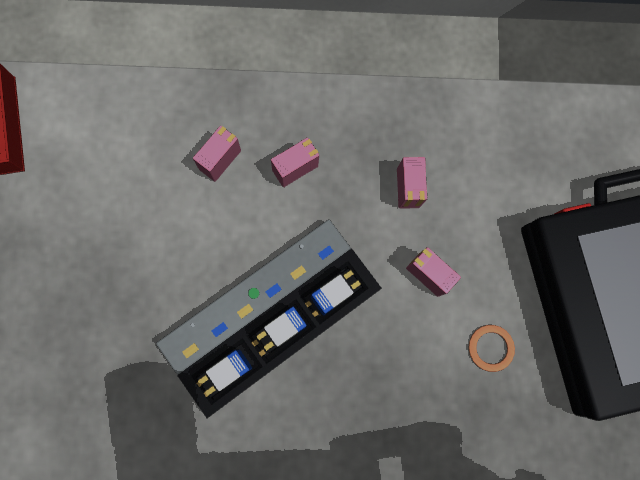

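View pics/scene0.png

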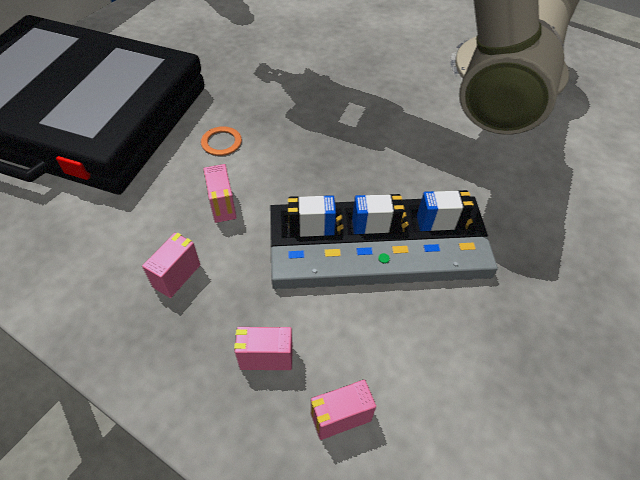

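The odd pack is the right one in the top view (about 333,292). Its brass end points up-right, while the other two point down-left. I'll measure it now.

Run:
```python
from h import *
np.set_printoptions(precision=4,suppress=True)
T=get_image('top');S=get_image('scene')
import pickle;pickle.dump((T,S),open('i0.pkl','wb'))
for p,n,roi in((T,'t',(150,210,390,420)),(S,'s',(260,170,510,295))):
    f=p['frame'].astype(int);h=cv2.cvtColor(p['frame'],cv2.COLOR_RGB2HSV)
    g=((h[...,0]>50)&(h[...,0]<75)&(h[...,1]>120)).astype(np.uint8)
    k,l,st,c=cv2.connectedComponentsWithStats(g)
    for i in range(1,k):
        if st[i,4]>20:print(n,'lamp',st[i],c[i],ray(p,*c[i],.030))
    x0,y0,x1,y1=roi
    c=cv2.resize(p['frame'][y0:y1,x0:x1],None,fx=3.2,fy=2.85 if n=='t' else 3.2,interpolation=cv2.INTER_CUBIC)
    cv2.imwrite(f'pics/z{n}.png',c[...,::-1]);print(c.shape)
```

```text
t lamp [249 288  10  10  83] [253.3494 292.6506] [0.5789 0.0243 0.03  ]
(598, 768, 3)
s lamp [379 253  11  10  85] [383.5765 257.7059] [0.5783 0.025  0.03  ]
(400, 800, 3)
```

Run:
```python
from h import *
import pickle;T,S=pickle.load(open('i0.pkl','rb'))
c=cv2.resize(T['frame'][250:330,290:390],None,fx=7,fy=7,interpolation=cv2.INTER_CUBIC)
cv2.imwrite('pics/zodd.png',c[...,::-1])
```

```text
(no output)
```

View pics/zt.png

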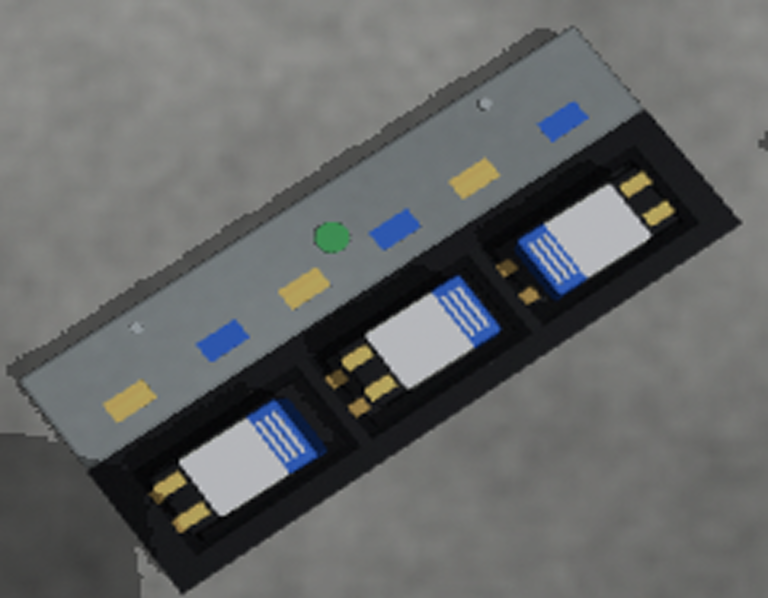

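View pics/zodd.png

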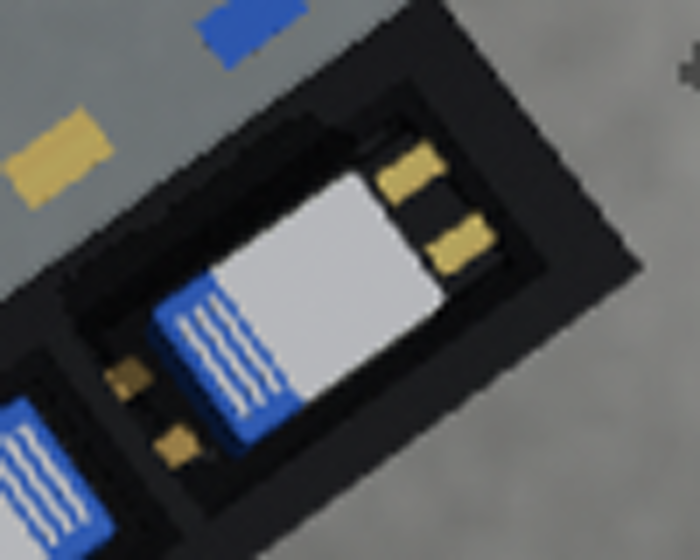

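```bash
cat > fit.py <<'E'
from h import *
from scipy.optimize import least_squares
import pickle
np.set_printoptions(precision=4,suppress=True)
T,S=pickle.load(open('i0.pkl','rb'))
# white top patches in both images
for p,n,roi in((T,'t',(150,210,390,420)),(S,'s',(270,180,490,242))):
    h=cv2.cvtColor(p['frame'],cv2.COLOR_RGB2HSV)
    m=((h[...,1]<25)&(h[...,2]>160)).astype(np.uint8)
    q=np.zeros_like(m);x0,y0,x1,y1=roi;q[y0:y1,x0:x1]=m[y0:y1,x0:x1]
    q=cv2.morphologyEx(q,cv2.MORPH_OPEN,np.ones((3,3)))
    k,l,st,c=cv2.connectedComponentsWithStats(q)
    for i in range(1,k):
        if st[i,4]>100:
            cn=cv2.findContours((l==i).astype(np.uint8),0,2)[0][0][:,0]
            P=np.array([ray(p,u,v,.068)[:2] for u,v in cn],np.float32)
            r=cv2.minAreaRect(P*1000);print(n,st[i],np.array(r[0]),r[1],r[2])
# charger outer corners top view (zoomed px): z 0.028
cs=np.array([[575,28],[740,222],[183,592],[20,380]])/[3.2,598/210]+[150,210]
C=np.array([ray(T,u,v,.028)[:2] for u,v in cs]);print(C,C.mean(0))
ex=(C[0]-C[1]+C[3]-C[2]);print('x dir',np.degrees(np.arctan2(ex[1],ex[0])),np.linalg.norm(ex)/2)
ey=(C[3]-C[0]+C[2]-C[1]);print('y dir-90',np.degrees(np.arctan2(ey[1],ey[0]))-90,np.linalg.norm(ey)/2)
print('pts',[ray(T,290+a/7,250+b/7,.068)[:2] for a,b in((152,315),(248,445),(352,172),(447,300))])
E
python3 fit.py
```

```text
t [321 276  32  30 558] [582.2116 -97.6853] (32.54060363769531, 35.551998138427734) 36.986106872558594
t [265 314  32  31 580] [524.7594 -19.5596] (32.609004974365234, 35.57180404663086) 37.18922424316406
t [207 358  32  32 605] [461.1544  59.2179] (32.6329460144043, 35.40949249267578) 36.90188980102539
s [435 191  28  18 431] [460.6616  60.7154] (32.33857727050781, 35.861366271972656) 34.912445068359375
s [367 195  26  18 440] [524.7886 -18.0753] (31.85118293762207, 35.447471618652344) 34.898780822753906
s [299 196  26  19 451] [582.7471 -96.5558] (33.46305847167969, 35.534828186035156) 35.256099700927734
[[ 0.6943 -0.0876]
 [ 0.5917 -0.1679]
 [ 0.3957  0.0833]
 [ 0.5001  0.1639]] [ 0.5454 -0.0021]
x dir 37.84409168725521 0.13108882129566757
y dir-90 37.824676100424625 0.3182114319937035
pts [array([ 0.5746, -0.0623]), array([ 0.5487, -0.0826]), array([ 0.6053, -0.1028]), array([ 0.5794, -0.1228])]
```

Run:
```python
from h import *
import pickle
np.set_printoptions(precision=3,suppress=True)
T,S=pickle.load(open('i0.pkl','rb'))
for z in(0,.05,.08,.1,.12,.15): print(z,ray(T,522,230,z),ray(T,583,417,z),ray(S,122,150,z),ray(S,201,65,z))
```

```text
0 [ 0.694 -0.397  0.   ] [ 0.407 -0.481  0.   ] [ 0.622 -0.469  0.   ] [ 0.359 -0.521  0.   ]
0.05 [ 0.683 -0.377  0.05 ] [ 0.412 -0.457  0.05 ] [ 0.649 -0.418  0.05 ] [ 0.408 -0.466  0.05 ]
0.08 [ 0.677 -0.365  0.08 ] [ 0.415 -0.442  0.08 ] [ 0.666 -0.387  0.08 ] [ 0.438 -0.433  0.08 ]
0.1 [ 0.673 -0.357  0.1  ] [ 0.418 -0.432  0.1  ] [ 0.677 -0.367  0.1  ] [ 0.457 -0.41   0.1  ]
0.12 [ 0.668 -0.349  0.12 ] [ 0.42  -0.423  0.12 ] [ 0.688 -0.346  0.12 ] [ 0.477 -0.388  0.12 ]
0.15 [ 0.662 -0.337  0.15 ] [ 0.423 -0.408  0.15 ] [ 0.705 -0.316  0.15 ] [ 0.506 -0.355  0.15 ]
```

```bash
python3 -m crank '{"slide":[[0.035,-0.016,-0.01],[0.07,-0.032,-0.02],[0.105,-0.048,-0.02],[0.14,-0.065,-0.02],[0.175,-0.081,-0.02],[0.21,-0.097,-0.02],[0.245,-0.113,-0.02],[0.28,-0.13,-0.02]],"roll":[-0.13,-0.26,-0.39,-0.52,-0.65,-0.78,-0.91,-1.04],"grip":[0.085,0.085,0.085,0.085,0.085,0.085,0.085,0.085]}' 60
```

```text
time_s: 1.2
position: [0.4248, -0.2728, 0.2123]
tool_rot: [[0.116, 0.993, 0.0], [0.993, -0.116, -0.0], [-0.0, 0.0, -1.0]]
ft_force: [0.1, 0.2, 0.0]
grip_width: 0.0855
```

```bash
cat > go.py <<'E'
from h import *
import sys
np.set_printoptions(precision=4,suppress=True)
s=observe();R=np.array(s['tool_rot']);p=np.array(s['position'])
t=np.array([float(a) for a in sys.argv[1:4]]);yaw=float(sys.argv[4]) # yaw of tool y
cur=np.degrees(np.arctan2(R[1,1],R[0,1]));d=(yaw-cur+180)%360-180
print('t',s['time_s'],'pos',p,'q',np.array(s['q']),'F',np.array(s['ft_force']),'w',s['grip_width'],'yaw',cur)
print('tilt',R[:,2]);print('slide',R.T@(t-p),'roll',-np.radians(d))
E
python3 go.py .582 -.098 .20 37.4
```

```text
t 1.2 pos [ 0.4248 -0.2728  0.2123] q [-46.1694  16.4033  79.1419  -0.0004  84.4376 -39.48  ] F [0.1298 0.2203 0.0458] w 0.08551312043856248 yaw -6.6893154106636405
tilt [ 0.0002 -0.0002 -1.    ]
slide [0.1919 0.1358 0.0123] roll -0.7695037188663562
```

```bash
python3 -m crank '{"slide":[[0.03,0.022,0.0],[0.06,0.043,0.0],[0.09,0.065,0.0],[0.12,0.086,0.0],[0.15,0.107,0.0],[0.18,0.128,0.0],[0.192,0.136,0.01],[0.192,0.136,0.012]],"roll":[-0.12,-0.24,-0.36,-0.48,-0.6,-0.72,-0.77,-0.77],"grip":[0.085,0.085,0.085,0.085,0.085,0.085,0.085,0.085]}' 60; python3 go.py .582 -.098 .09 37.4
python3 - <<'E'
from h import *
p=get_image('top');save(p,'t1.png');p=get_image('scene');save(p,'s1.png')
E
```

```text
time_s: 2.0
position: [0.5823, -0.0987, 0.1985]
tool_rot: [[-0.605, 0.796, -0.002], [0.796, 0.605, 0.001], [0.002, -0.001, -1.0]]
ft_force: [0.0, 0.3, -0.4]
grip_width: 0.0853
t 2.0 pos [ 0.5823 -0.0987  0.1985] q [-21.0965  25.7937  66.7716   0.0015  87.5785 -58.3511] F [ 0.0242  0.2962 -0.4316] w 0.0852821526620184 yaw 37.25456422623498
tilt [-0.0023  0.0009 -1.    ]
slide [0.0005 0.0003 0.1085] roll -0.00253833310238536
```

View pics/s1.png

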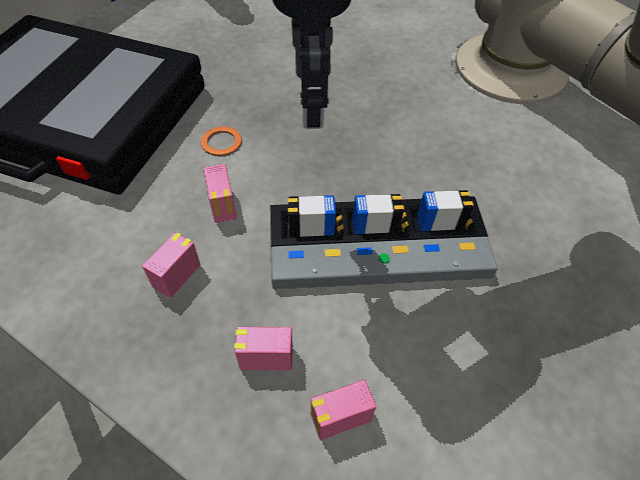

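```bash
python3 -m crank '{"slide":[[0,0,0.03],[0,0,0.06],[0,0,0.09],[0,0,0.115],[0,0,0.135],[0,0,0.15],[0,0,0.16],[0,0,0.16]],"roll":[0,0,0,0,0,0,0,0],"grip":[0.065,0.065,0.065,0.065,0.065,0.065,0.065,0.065]}' 60; python3 go.py .582 -.098 .036 37.4
python3 - <<'E'
from h import *
p=get_image('scene');save(p,'s2.png')
E
```

```text
time_s: 2.9
position: [0.5813, -0.1009, 0.0395]
tool_rot: [[-0.602, 0.799, -0.002], [0.799, 0.602, 0.001], [0.002, -0.001, -1.0]]
ft_force: [-0.0, 0.1, -1.1]
grip_width: 0.0648
t 2.9 pos [ 0.5813 -0.1009  0.0395] q [-21.3269  34.1618  80.1822  -0.0109  65.7633 -58.3285] F [-0.0399  0.0526 -1.0629] w 0.06483942399635693 yaw 37.006119642917184
tilt [-0.0018  0.0005 -1.    ]
slide [0.0019 0.0023 0.0035] roll -0.006874509090026199
```

View pics/s2.png

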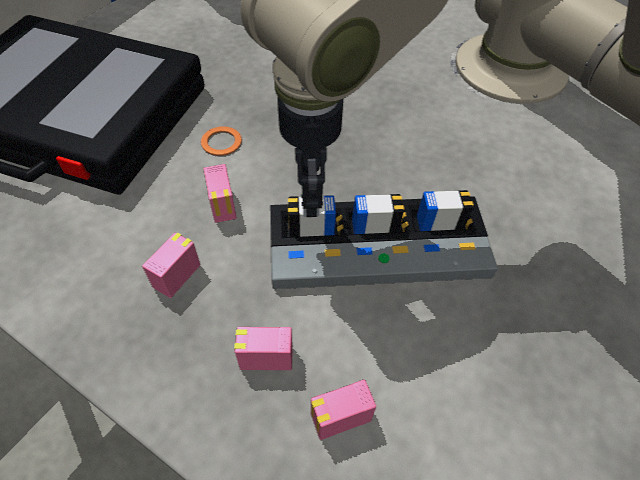

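```bash
python3 -m crank '{"slide":[[0.002,0.002,0.002],[0.002,0.002,0.002],[0.002,0.002,0.002],[0.002,0.002,0.002],[0.002,0.002,0.002],[0.002,0.002,0.002],[0.002,0.002,0.002],[0.002,0.002,0.002]],"roll":[-0.006,-0.006,-0.006,-0.006,-0.006,-0.006,-0.006,-0.006],"grip":[0.065,0.05,0.02,0.02,0.02,0.02,0.02,0.02]}' 60; python3 go.py .582 -.098 .036 37.4
```

```text
time_s: 3.75
position: [0.5826, -0.0973, 0.0382]
tool_rot: [[-0.608, 0.794, -0.0], [0.794, 0.608, 0.0], [0.0, -0.0, -1.0]]
ft_force: [1.0, 0.1, 0.2]
grip_width: 0.0202
t 3.75 pos [ 0.5826 -0.0973  0.0382] q [-20.9524  34.2614  80.2377   0.      65.5037 -58.4235] F [1.038  0.0981 0.2017] w 0.02023547723339435 yaw 37.47104145139763
tilt [-0.  0. -1.]
slide [-0.0002 -0.0009  0.0022] roll 0.0012399072322842263
```

The fingers closed to 20 mm, which is narrower than the pack (34 mm), so I'll look before moving.

Run:
```python
from h import *
p=get_image('scene');save(p,'s3.png')
c=cv2.resize(p['frame'][120:300,220:460],None,fx=3.3,fy=3.3,interpolation=cv2.INTER_CUBIC);cv2.imwrite('pics/s3z.png',c[...,::-1])
p=get_image('top');save(p,'t3.png');print(observe()['grip_width'])
```

```text
0.02009497109838815
```

View pics/s3z.png

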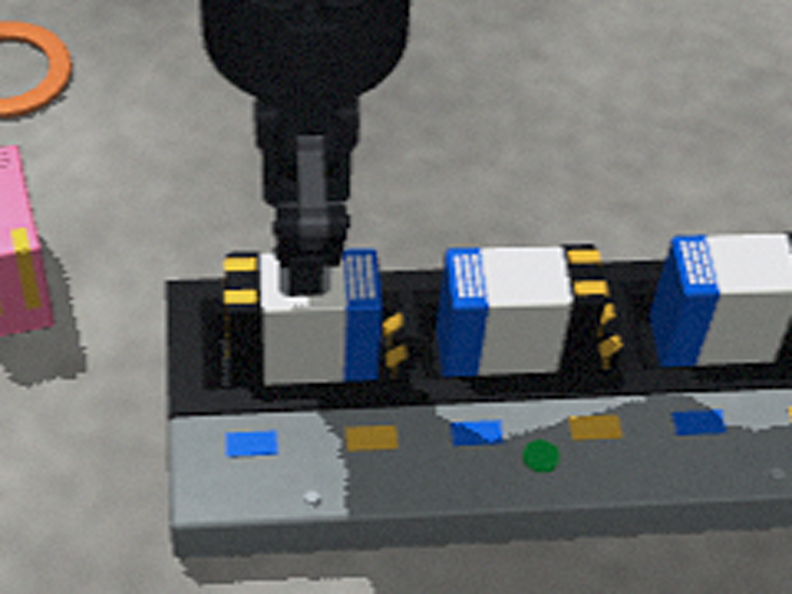

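View pics/t3.png

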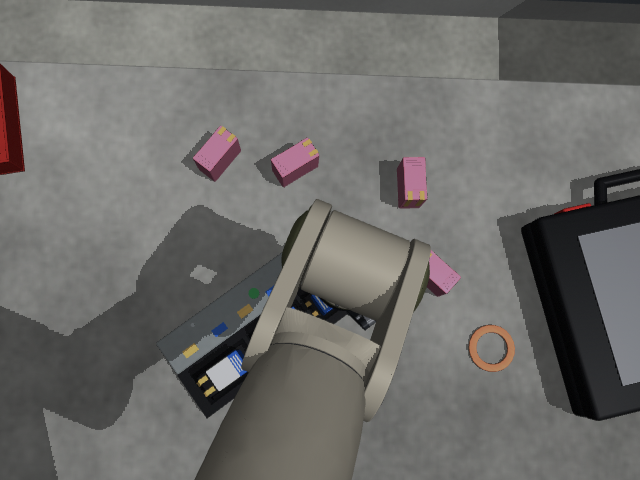

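Run:
```python
from h import *
import pickle
np.set_printoptions(precision=3,suppress=True)
T,S=pickle.load(open('i0.pkl','rb'))
ex=np.array([.794,.607,0])
print('s1 tip',[proj(S,np.array([.5823,-.0987,.1985])+ex*a+[0,0,b]) for a in(.0425,.05) for b in(0,.01,.02,.03)],'seen 313,128')
print('s3 tip',[proj(S,np.array([.5826,-.0973,.0382])+ex*a+[0,0,b]) for a in(.01,.017,.025) for b in(0,.01,.02,.03)],'seen 312,210')
print('pack top front',proj(S,np.array([.582,-.098,.068])+ex*.017),proj(S,np.array([.582,-.098,.068])-ex*.017))
```

```text
s1 tip [(np.float64(312.907525922341), np.float64(159.88682915555842)), (np.float64(312.99775224101694), np.float64(153.66509748092085)), (np.float64(313.09058171333555), np.float64(147.2638602727526)), (np.float64(313.186128645092), np.float64(140.67523535213905)), (np.float64(313.25410935391005), np.float64(164.51411586877052)), (np.float64(313.349993009094), np.float64(158.31104245421437)), (np.float64(313.4486645337585), np.float64(151.92761130272493)), (np.float64(313.55024730983655), np.float64(145.35584037411815))] seen 313,128
s3 tip [(np.float64(311.2580298628543), np.float64(222.83603848712056)), (np.float64(311.3110273558047), np.float64(218.60815070219653)), (np.float64(311.365234912493), np.float64(214.28372979066893)), (np.float64(311.42069445462573), np.float64(209.85943143829093)), (np.float64(311.50579720397184), np.float64(226.61974741004138)), (np.float64(311.5619072595787), np.float64(222.41087030631635)), (np.float64(311.619305783774), np.float64(218.1053437538952)), (np.float64(311.67803767316065), np.float64(213.69980000911738)), (np.float64(311.7923789082214), np.float64(230.99619890935654)), (np.float64(311.85212868353057), np.float64(226.8099101727834)), (np.float64(311.9132595469861), np.float64(222.52685732753068)), (np.float64(311.9758199432875), np.float64(218.14364616000893))] seen 312,210
pack top front (np.float64(311.5079546543598), np.float64(213.29616194874262)) (np.float64(310.2909693643495), np.float64(195.07655224713133))
```

Run:
```python
from h import *
a=cv2.imread('pics/s1.png')[0:150,250:380];b=cv2.imread('pics/s2.png')[80:230,250:380]
c=np.hstack([cv2.resize(a,None,fx=3,fy=3.6,interpolation=cv2.INTER_CUBIC),cv2.resize(b,None,fx=3,fy=3.6,interpolation=cv2.INTER_CUBIC)])
c=np.clip(c.astype(float)*1.8,0,255).astype(np.uint8)
cv2.imwrite('pics/s12z.png',c);print(c.shape)
```

```text
(540, 780, 3)
```

View pics/s12z.png

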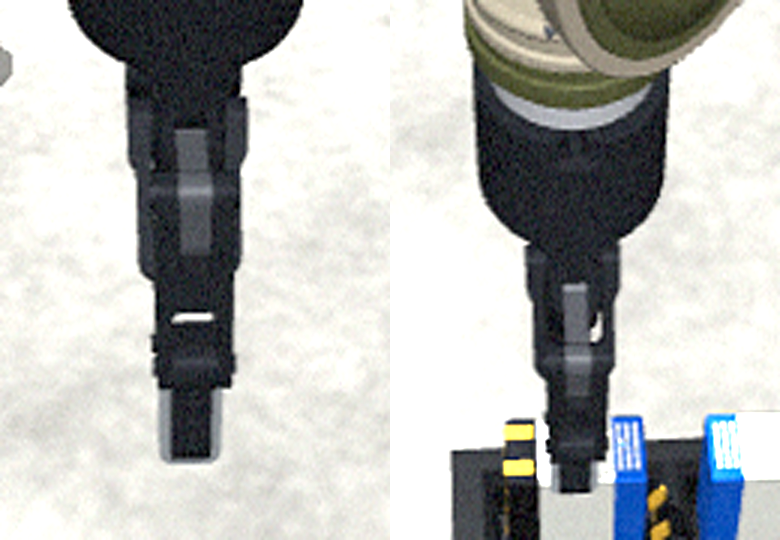

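View pics/t1.png

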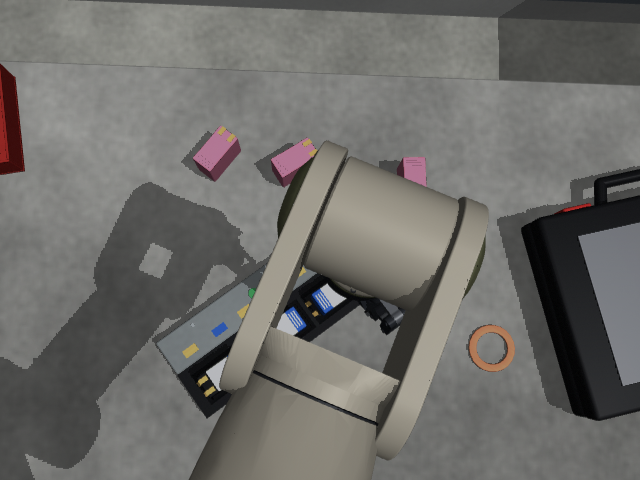

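Run:
```python
from h import *
import pickle
np.set_printoptions(precision=1,suppress=True)
T,S=pickle.load(open('i0.pkl','rb'))
ex=np.array([.794,.607,0]);ey=np.array([-.607,.794,0])
for nm,P,w in(('t1',[.5823,-.0987,.1985],.0425),('t3',[.5826,-.0973,.0382],.01)):
    for dz in(0,.02,.04,.06): print(nm,dz,[np.array(proj(T,np.array(P)+ex*a+[0,0,dz])) for a in(-w-.015,-w,0,w)])
a=cv2.imread('pics/t1.png')[260:360,320:430];b=cv2.imread('pics/t3.png')[260:360,320:430]
c=np.hstack([cv2.resize(x,None,fx=3.6,fy=5,interpolation=cv2.INTER_CUBIC) for x in(a,b)])
c=np.clip(c.astype(float)*1.8,0,255).astype(np.uint8)
cv2.imwrite('pics/t13z.png',c)
```

```text
t1 0 [array([372.6, 319.1]), array([365.2, 308.9]), array([344.3, 280.4]), array([323.7, 252.3])]
t1 0.02 [array([374.8, 318.3]), array([367.1, 307.9]), array([345.7, 278.6]), array([324.5, 249.7])]
t1 0.04 [array([377.1, 317.5]), array([369.2, 306.8]), array([347.1, 276.6]), array([325.2, 246.8])]
t1 0.06 [array([379.6, 316.7]), array([371.4, 305.6]), array([348.6, 274.5]), array([326.1, 243.8])]
t3 0 [array([344.8, 305.7]), array([338.9, 297.5]), array([334.9, 292. ]), array([330.9, 286.6])]
t3 0.02 [array([345.9, 304.7]), array([339.8, 296.4]), array([335.8, 290.8]), array([331.7, 285.2])]
t3 0.04 [array([347.1, 303.8]), array([340.8, 295.2]), array([336.7, 289.5]), array([332.5, 283.8])]
t3 0.06 [array([348.3, 302.8]), array([341.9, 294. ]), array([337.6, 288.1]), array([333.4, 282.3])]
```

View pics/t13z.png

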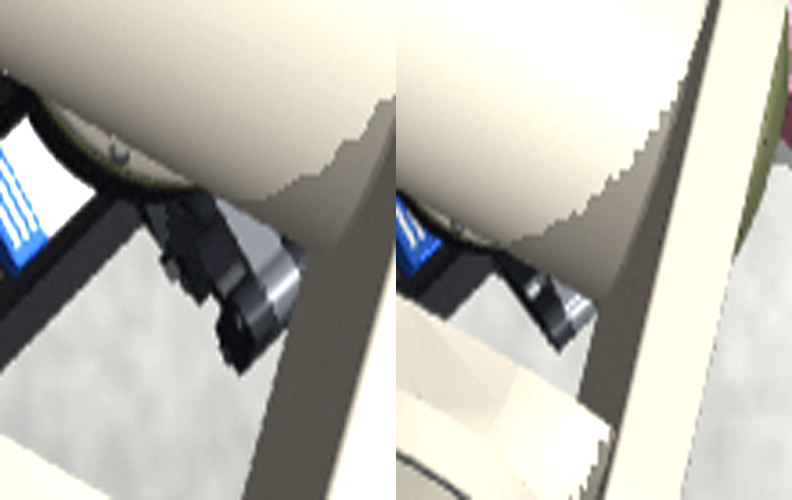

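```bash
python3 -m crank '{"slide":[[0,0,-0.03],[0,0,-0.06],[0,0,-0.09],[0,0,-0.1],[0,0,-0.1],[0,0,-0.1],[0,0,-0.1],[0,0,-0.1]],"roll":[0.13,0.26,0.39,0.52,0.65,0.78,0.91,1.04],"grip":[0.02,0.02,0,0,0,0,0,0]}' 60; python3 go.py .582 -.098 .036 37.4
python3 - <<'E'
from h import *
import pickle
np.set_printoptions(precision=1,suppress=True)
T,S=pickle.load(open('i0.pkl','rb'))
p=get_image('scene');save(p,'s4.png');s=observe();P=np.array(s['position'])
print(s['grip_width'],[np.array(proj(p,P+[0,0,d])) for d in(0,.01,.02,.03,.04)])
c=cv2.resize(p['frame'][60:240,200:440],None,fx=3.3,fy=3.3,interpolation=cv2.INTER_CUBIC);cv2.imwrite('pics/s4z.png',np.clip(c[...,::-1]*1.7,0,255))
E
```

```text
time_s: 4.65
position: [0.5826, -0.0972, 0.1382]
tool_rot: [[0.381, 0.924, -0.0], [0.924, -0.381, 0.0], [0.0, -0.0, -1.0]]
ft_force: [0.4, -0.3, -0.8]
grip_width: -0.0
t 4.65 pos [ 0.5826 -0.0972  0.1382] q [-20.9507  28.2597  72.7983   0.0024  78.9477   1.4729] F [ 0.382  -0.2911 -0.8487] w -2.505399950882809e-05 yaw -22.424032445092326
tilt [-0.0001  0.0001 -1.    ]
slide [-0.0009 -0.0002  0.1022] roll -1.0441263379867747
-3.1363872558696233e-05 [array([311.5, 170.2]), array([311.6, 164.8]), array([311.6, 159.3]), array([311.7, 153.6]), array([311.8, 147.8])][ WARN:0@0.757] global loadsave.cpp:1063 imwrite_ Unsupported depth image for selected encoder is fallbacked to CV_8U.
```

View pics/s4z.png

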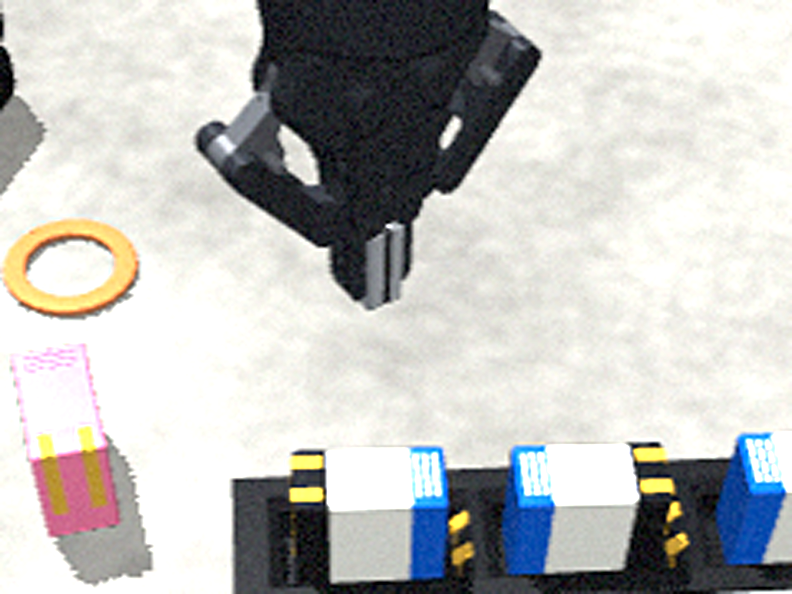

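```bash
python3 -m crank '{"slide":[[0,0,0],[0,0,0],[0,0,0.03],[0,0,0.06],[0,0,0.08],[0,0,0.1],[0,0,0.12],[0,0,0.125]],"roll":[-0.13,-0.26,-0.39,-0.52,-0.65,-0.78,-0.91,-1.04],"grip":[0.085,0.085,0.085,0.085,0.085,0.085,0.085,0.085]}' 60; python3 go.py .582 -.098 0 37.4
python3 - <<'E'
from h import *
p=get_image('scene');save(p,'s5.png')
c=cv2.resize(p['frame'][120:300,220:460],None,fx=3.3,fy=3.3,interpolation=cv2.INTER_CUBIC);cv2.imwrite('pics/s5z.png',np.clip(c[...,::-1]*1.7,0,255).astype(np.uint8))
E
```

```text
time_s: 5.5
position: [0.5815, -0.0969, 0.011]
tool_rot: [[-0.615, 0.789, -0.003], [0.789, 0.615, 0.001], [0.003, -0.002, -1.0]]
ft_force: [0.9, 0.0, 0.3]
grip_width: 0.0849
t 5.5 pos [ 0.5815 -0.0969  0.011 ] q [-20.9536  36.2328  81.7831   0.0008  62.1947 -58.8823] F [0.9067 0.0299 0.3322] w 0.08485457224505513 yaw 37.92853981704019
tilt [-0.0034  0.0013 -1.    ]
slide [-0.0012 -0.0003  0.011 ] roll 0.009224760035239631
```

View pics/s5z.png

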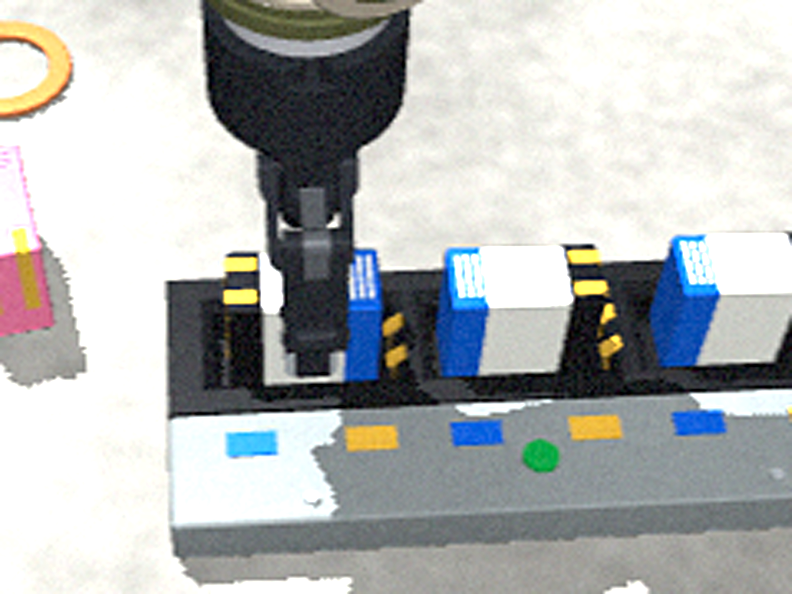

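```bash
python3 -m crank '{"slide":[[-0.001,0,0.004],[-0.001,0,0.008],[-0.001,0,0.011],[-0.001,0,0.011],[-0.001,0,0.011],[-0.001,0,0.011],[-0.001,0,0.011],[-0.001,0,0.011]],"roll":[0.006,0.006,0.006,0.006,0.006,0.006,0.006,0.006],"grip":[0.07,0.06,0.05,0.03,0.02,0.02,0.02,0.02]}' 60; python3 go.py .582 -.098 0 37.4
python3 - <<'E'
from h import *
p=get_image('scene');save(p,'s6.png')
c=cv2.resize(p['frame'][120:300,220:460],None,fx=3.3,fy=3.3,interpolation=cv2.INTER_CUBIC);cv2.imwrite('pics/s6z.png',np.clip(c[...,::-1]*1.7,0,255).astype(np.uint8))
E
```

```text
time_s: 6.35
position: [0.5833, -0.0981, 0.0024]
tool_rot: [[-0.604, 0.797, 0.0], [0.797, 0.604, -0.0], [-0.0, 0.0, -1.0]]
ft_force: [-0.9, -0.4, 1.2]
grip_width: 0.0329
t 6.35 pos [ 0.5833 -0.0981  0.0024] q [-21.0029  36.9559  82.0832  -0.0011  60.9505 -58.1243] F [-0.8964 -0.3546  1.1786] w 0.03288133950744472 yaw 37.12199699421482
tilt [ 0.0002 -0.0001 -1.    ]
slide [ 0.0008 -0.001   0.0024] roll -0.004852067781392489
```

View pics/s6z.png

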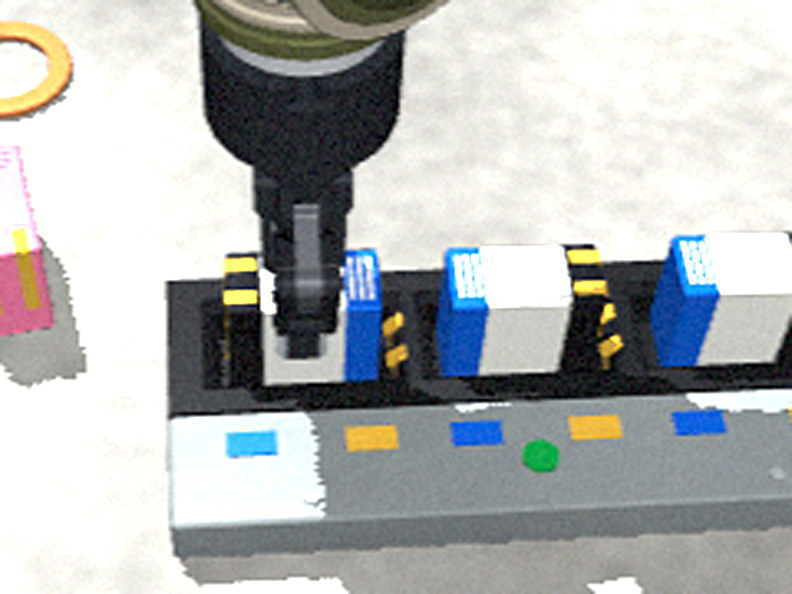

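```bash
python3 -m crank '{"slide":[[0,0,-0.005],[0,0,-0.015],[0,0,-0.03],[0,0,-0.045],[0,0,-0.06],[0,0,-0.075],[0,0,-0.08],[0,0,-0.08]],"roll":[0,0,0,0,0,0,0,0],"grip":[0.02,0.02,0.02,0.02,0.02,0.02,0.02,0.02]}' 70; python3 go.py .582 -.098 0.08 37.4
python3 - <<'E'
from h import *
p=get_image('scene');save(p,'s7.png')
c=cv2.resize(p['frame'][90:270,220:460],None,fx=3.3,fy=3.3,interpolation=cv2.INTER_CUBIC);cv2.imwrite('pics/s7z.png',np.clip(c[...,::-1]*1.4,0,255).astype(np.uint8))
E
```

```text
time_s: 7.2
position: [0.5835, -0.0981, 0.0831]
tool_rot: [[-0.604, 0.797, 0.001], [0.797, 0.604, -0.0], [-0.001, 0.001, -1.0]]
ft_force: [0.1, 0.1, -2.3]
grip_width: 0.0328
t 7.2 pos [ 0.5835 -0.0981  0.0831] q [-20.9973  31.3612  77.1561   0.0033  71.397  -58.129 ] F [ 0.0735  0.0851 -2.3441] w 0.032790230327812066 yaw 37.13060668673156
tilt [ 0.0014 -0.0005 -1.    ]
slide [ 0.001  -0.0011  0.0031] roll -0.004701800299390767
```

View pics/s7z.png

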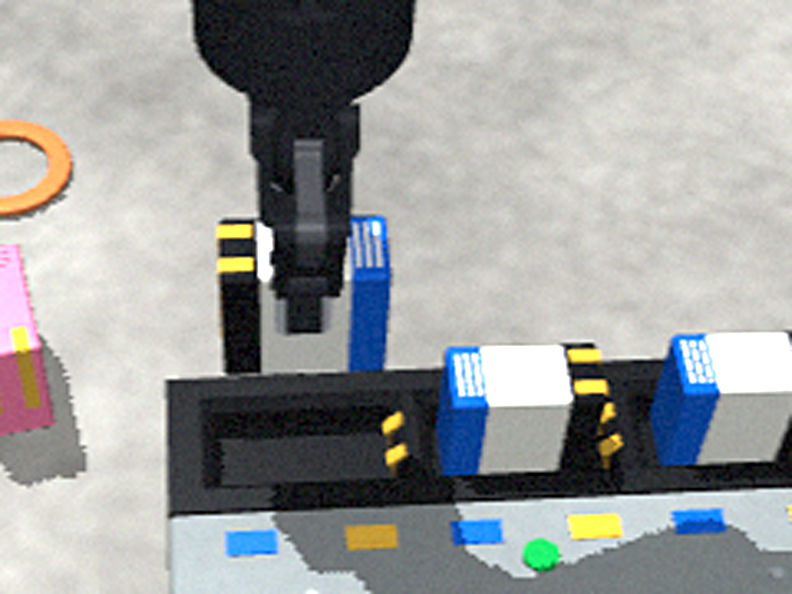

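```bash
R=1; python3 -m crank '{"slide":[[0,0,-0.01],[0,0,-0.01],[0,0,-0.01],[0,0,-0.01],[0,0,-0.01],[0,0,-0.01],[0,0,-0.01],[0,0,-0.01]],"roll":[0.13,0.26,0.39,0.52,0.65,0.78,0.91,1.05],"grip":[0.02,0.02,0.02,0.02,0.02,0.02,0.02,0.02]}' 70; python3 -m crank '{"slide":[[0,0,0],[0,0,0],[0,0,0],[0,0,0],[0,0,0],[0,0,0],[0,0,0],[0,0,0]],"roll":[0.13,0.26,0.39,0.52,0.65,0.78,0.91,1.05],"grip":[0.02,0.02,0.02,0.02,0.02,0.02,0.02,0.02]}' 70; python3 go.py .582 -.098 0.09 -142.8
```

```text
time_s: 8.05
position: [0.5827, -0.0978, 0.0912]
tool_rot: [[0.396, 0.918, -0.002], [0.918, -0.396, 0.001], [-0.0, -0.002, -1.0]]
ft_force: [-0.0, 0.1, -2.7]
grip_width: 0.033
time_s: 8.85
position: [0.5827, -0.0979, 0.0912]
tool_rot: [[0.994, 0.113, -0.002], [0.113, -0.994, 0.001], [-0.002, -0.001, -1.0]]
ft_force: [0.8, -0.3, -2.9]
grip_width: 0.0327
t 8.85 pos [ 0.5827 -0.0979  0.0912] q [-21.0058  30.8922  76.517    0.0004  72.7053  62.5058] F [ 0.7992 -0.2764 -2.8525] w 0.03268124340070331 yaw -83.51173505346395
tilt [-0.0019  0.0007 -1.    ]
slide [-0.0007  0.      0.0012] roll 1.034775431111794
```

```bash
python3 -m crank '{"slide":[[0,0,0],[0,0,0],[0,0,0],[0,0,0],[0,0,0],[0,0,0],[0,0,0],[0,0,0]],"roll":[0.13,0.26,0.39,0.52,0.65,0.78,0.91,1.032],"grip":[0.02,0.02,0.02,0.02,0.02,0.02,0.02,0.02]}' 70; python3 go.py .582 -.098 0.09 -142.7
python3 - <<'E'
from h import *
p=get_image('scene');save(p,'s8.png')
c=cv2.resize(p['frame'][90:270,220:460],None,fx=3.3,fy=3.3,interpolation=cv2.INTER_CUBIC);cv2.imwrite('pics/s8z.png',np.clip(c[...,::-1]*1.4,0,255).astype(np.uint8))
p=get_image('top');save(p,'t8.png')
E
```

```text
time_s: 9.65
position: [0.5827, -0.0979, 0.0912]
tool_rot: [[0.607, -0.795, -0.002], [-0.795, -0.607, 0.001], [-0.002, 0.001, -1.0]]
ft_force: [-0.6, -0.7, -2.8]
grip_width: 0.0329
t 9.65 pos [ 0.5827 -0.0979  0.0912] q [-21.0031  30.8924  76.5154   0.0021  72.7043 121.6219] F [-0.634  -0.6661 -2.762 ] w 0.032898905877233334 yaw -142.62556087207489
tilt [-0.0018  0.0007 -1.    ]
slide [-0.0003  0.0007  0.0012] roll 0.0012992078746063079
```

View pics/s8z.png

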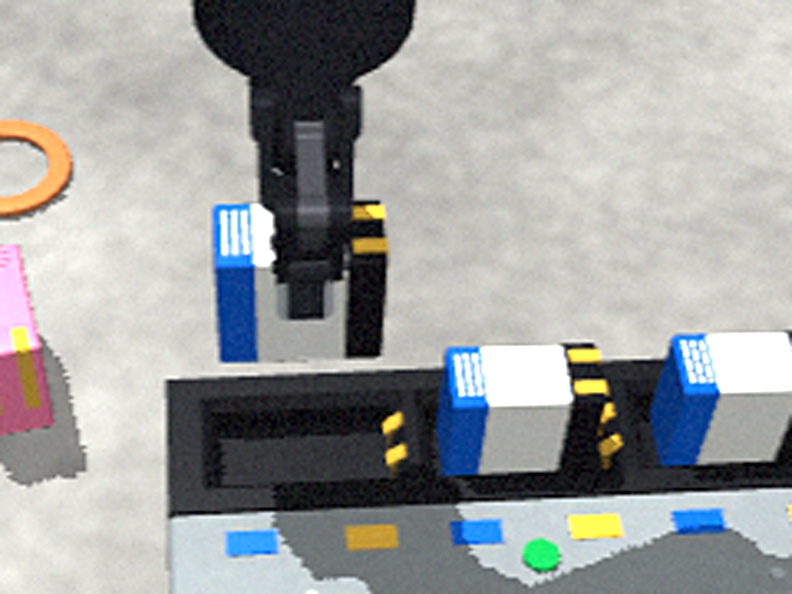

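Run:
```python
from h import *
c=cv2.imread('pics/t8.png')[240:400,250:450];cv2.imwrite('pics/t8z.png',cv2.resize(c,None,fx=3.5,fy=3.5))
```

```text
(no output)
```

View pics/t8z.png

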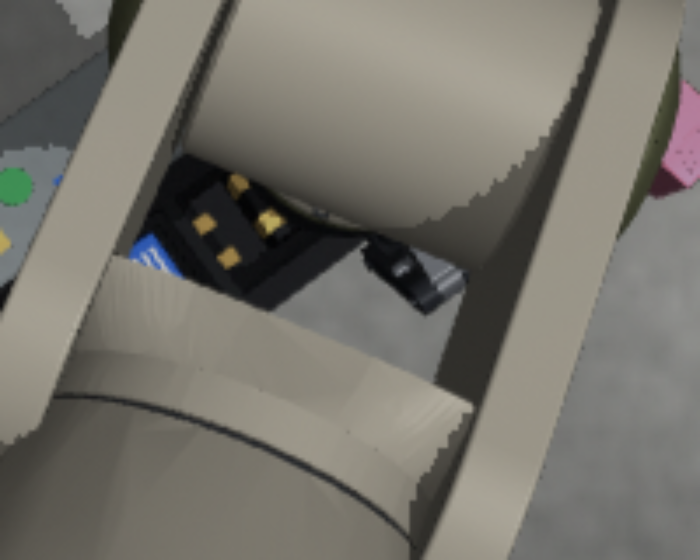

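Run:
```python
from h import *
import pickle
np.set_printoptions(precision=4,suppress=True)
T,S=pickle.load(open('i0.pkl','rb'))
th=np.radians(37.4);ex=np.array([np.cos(th),np.sin(th)]);ey=np.array([-ex[1],ex[0]])
lamp=np.array([.5786,.0246]);B=lamp-.07*ex-.098*ey;print('bay',B)
def loc(u,v,z):
    w=ray(S,220+u/3.3,90+v/3.3,z)[:2]-B;return np.array([w@ex,w@ey])*1000
print('turned bottom',[loc(u,v,.0988) for u,v in((220,361),(382,356))],'exp 17, +-33')
print('turned top front',[loc(u,v,.1568) for u,v in((216,266),(387,252))])
print('before bottom',[loc(u,v,.0907) for u,v in((223,372),(387,372))])
print('rim near',[loc(u,v,.028) for u,v in((203,487),(408,482))],'rim far',[loc(u,v,.028) for u,v in((203,398),(404,390))],'exp 26,46')
print('start TCP',[ ((np.array(q)-B)@ex*1000,(np.array(q)-B)@ey*1000) for q in((.5833,-.0981),(.5827,-.0979),(.582,-.098))])
```

```text
bay [ 0.5825 -0.0958]
turned bottom [array([ 14.3298, -35.4823]), array([14.5578, 31.486 ])] exp 17, +-33
turned top front [array([ 16.3016, -35.1669]), array([11.6691, 30.8713])]
before bottom [array([ 13.4514, -34.4782]), array([16.4655, 33.815 ])]
rim near [array([ 26.4594, -45.5827]), array([27.8943, 45.4142])] rim far [array([-24.3021, -44.721 ]), array([-24.9366,  48.3059])] exp 26,46
start TCP [(np.float64(-0.7912668175307779), np.float64(-2.3293403863952755)), (np.float64(-1.1464404219074036), np.float64(-1.806031958454188)), (np.float64(-1.7632682402545539), np.float64(-1.4603103327014109))]
```

```bash
python3 -m crank '{"slide":[[-0.002,-0.0015,0],[-0.002,-0.0015,0.02],[-0.002,-0.0015,0.04],[-0.002,-0.0015,0.052],[-0.002,-0.0015,0.058],[-0.002,-0.0015,0.062],[-0.002,-0.0015,0.062],[-0.002,-0.0015,0.062]],"roll":[0,0,0,0,0,0,0,0],"grip":[0.02,0.02,0.02,0.02,0.02,0.02,0.02,0.02]}' 70; python3 go.py .5825 -.0958 0.0024 -142.6
python3 - <<'E'
from h import *
p=get_image('scene');save(p,'s9.png')
c=cv2.resize(p['frame'][90:270,220:460],None,fx=3.3,fy=3.3,interpolation=cv2.INTER_CUBIC);cv2.imwrite('pics/s9z.png',np.clip(c[...,::-1]*1.6,0,255).astype(np.uint8))
E
```

```text
time_s: 10.55
position: [0.5836, -0.0957, 0.0308]
tool_rot: [[0.611, -0.791, 0.001], [-0.791, -0.611, -0.0], [0.001, -0.001, -1.0]]
ft_force: [-0.2, -0.4, -2.7]
grip_width: 0.0334
t 10.55 pos [ 0.5836 -0.0957  0.0308] q [-20.7699  34.8125  80.6123   0.0004  64.5134 121.535 ] F [-0.19   -0.4004 -2.7232] w 0.03335254997414888 yaw -142.30503407166464
tilt [ 0.001  -0.0004 -1.    ]
slide [-0.0006  0.0009  0.0284] roll 0.005148126630653639
```

View pics/s9z.png

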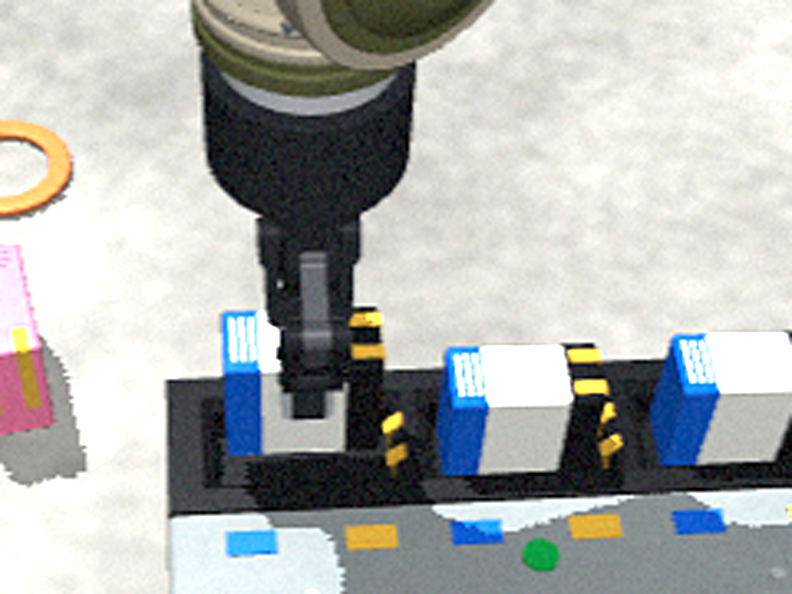

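```bash
python3 -m crank '{"slide":[[0,0,0.005],[0,0,0.01],[0,0,0.013],[0,0,0.016],[0,0,0.019],[0,0,0.022],[0,0,0.022],[0,0,0.022]],"roll":[0,0,0,0,0,0,0,0],"grip":[0.02,0.02,0.02,0.02,0.02,0.02,0.02,0.02]}' 70; python3 go.py .5825 -.0958 0.0024 -142.6
```

```text
time_s: 11.4
position: [0.5832, -0.0956, 0.0082]
tool_rot: [[0.611, -0.791, -0.0], [-0.791, -0.611, 0.0], [-0.0, 0.0, -1.0]]
ft_force: [0.3, -0.8, -2.1]
grip_width: 0.0327
t 11.4 pos [ 0.5832 -0.0956  0.0082] q [-20.7732  36.478   81.8572  -0.0004  61.6663 121.5485] F [ 0.3395 -0.8144 -2.0553] w 0.03267207507469729 yaw -142.32154418472257
tilt [-0.  0. -1.]
slide [-0.0002  0.0007  0.0058] roll 0.004859970797916198
```

No contact force yet, and the pack is inside the bay. I'll lower it the last few millimetres.

```bash
python3 -m crank '{"slide":[[0,0,0.002],[0,0,0.003],[0,0,0.004],[0,0,0.005],[0,0,0.0055],[0,0,0.0055],[0,0,0.0055],[0,0,0.0055]],"roll":[0,0,0,0,0,0,0,0],"grip":[0.02,0.02,0.02,0.02,0.02,0.02,0.02,0.02]}' 70; python3 go.py .5825 -.0958 0.0024 -142.6
python3 - <<'E'
from h import *
p=get_image('scene');save(p,'s10.png')
c=cv2.resize(p['frame'][90:270,220:460],None,fx=3.3,fy=3.3,interpolation=cv2.INTER_CUBIC);cv2.imwrite('pics/s10z.png',np.clip(c[...,::-1]*1.6,0,255).astype(np.uint8))
E
```

```text
time_s: 12.2
position: [0.5832, -0.0955, 0.0028]
tool_rot: [[0.611, -0.791, 0.0], [-0.791, -0.611, -0.0], [0.0, -0.0, -1.0]]
ft_force: [0.2, 0.9, -2.8]
grip_width: 0.0329
t 12.2 pos [ 0.5832 -0.0955  0.0028] q [-20.7728  36.8921  82.1381   0.0019  60.965  121.5507] F [ 0.1848  0.9277 -2.8052] w 0.03287314419881998 yaw -142.32441647795798
tilt [ 0.0001 -0.     -1.    ]
slide [-0.0002  0.0007  0.0004] roll 0.004809839823875483
```

View pics/s10z.png

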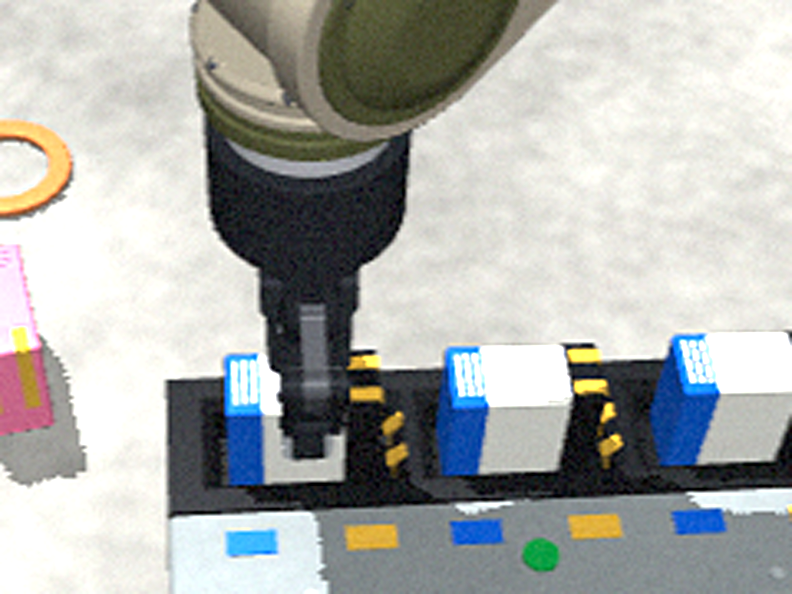

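```bash
python3 -m crank '{"slide":[[0,0,0.0005],[0,0,0.001],[0,0,0.001],[0,0,0.001],[0,0,0.001],[0,0,0.001],[0,0,0.0],[0,0,0.0]],"roll":[0,0,0,0,0,0,0,0],"grip":[0.02,0.02,0.02,0.035,0.04,0.05,0.06,0.065]}' 20; python3 go.py .5825 -.0958 0.0024 -142.6
python3 -m crank '{"slide":[[0,0,0],[0,0,-0.01],[0,0,-0.03],[0,0,-0.06],[0,0,-0.1],[0,0,-0.14],[0,0,-0.18],[0,0,-0.2]],"roll":[0,0,0,0,0,0,0,0],"grip":[0.065,0.065,0.065,0.065,0.065,0.065,0.065,0.065]}' 20; python3 go.py .40 -.3 0.22 -142.6
```

```text
time_s: 13.05
position: [0.5833, -0.0956, 0.0028]
tool_rot: [[0.611, -0.791, 0.0], [-0.791, -0.611, -0.0], [0.0, -0.0, -1.0]]
ft_force: [-0.6, -0.5, 1.1]
grip_width: 0.0647
t 13.05 pos [ 0.5833 -0.0956  0.0028] q [-20.7737  36.8926  82.1294   0.0015  60.9666 121.5489] F [-0.614  -0.4529  1.0869] w 0.06472935945464069 yaw -142.32335932479413
tilt [ 0.0002 -0.     -1.    ]
slide [-0.0003  0.0008  0.0004] roll 0.004828290627282648
time_s: 13.85
position: [0.5839, -0.0957, 0.2075]
tool_rot: [[0.611, -0.791, 0.006], [-0.791, -0.611, -0.002], [0.005, -0.003, -1.0]]
ft_force: [-0.5, 0.2, -0.1]
grip_width: 0.0652
t 13.85 pos [ 0.5839 -0.0957  0.2075] q [-20.7651  25.3439  66.0402  -0.0001  88.2641 121.5493] F [-0.4974  0.1894 -0.0746] w 0.06520618928490077 yaw -142.31401074384058
tilt [ 0.0057 -0.0022 -1.    ]
slide [ 0.0493  0.2704 -0.0131] roll 0.004991454145311192
```

```bash
python3 -m crank '{"slide":[[0.007,0.04,0],[0.014,0.08,0],[0.021,0.12,0],[0.028,0.16,0],[0.035,0.2,0],[0.042,0.25,0],[0.05,0.29,0],[0.058,0.33,0]],"roll":[0,0,0,0,0,0,0,0],"grip":[0.065,0.065,0.065,0.065,0.065,0.065,0.065,0.065]}' 20
sed -i "s/^T,S=.*/T=get_image('top');S=get_image('scene');save(T,'tf.png');save(S,'sf.png')/" fit.py; python3 fit.py | head -6
python3 - <<'E'
from h import *
c=cv2.imread('pics/tf.png')[210:420,150:390];cv2.imwrite('pics/tfz.png',cv2.resize(c,None,fx=2.8,fy=2.8,interpolation=cv2.INTER_CUBIC))
E
```

```text
time_s: 14.65
position: [0.356, -0.3442, 0.2037]
tool_rot: [[0.611, -0.792, 0.001], [-0.792, -0.611, -0.001], [0.001, 0.0, -1.0]]
ft_force: [1.8, 0.1, 0.5]
grip_width: 0.0651
t [321 274  31  31 557] [584.1509 -96.8891] (32.59972381591797, 35.55455780029297) 37.68088150024414
t [265 314  32  31 580] [524.7594 -19.5596] (32.609004974365234, 35.57180404663086) 37.18922424316406
t [207 358  32  32 606] [461.1544  59.2179] (32.6329460144043, 35.40949249267578) 36.90188980102539
s [435 191  27  18 421] [460.7767  60.548 ] (32.335693359375, 35.45515060424805) 34.91249084472656
s [367 195  26  18 433] [524.7482 -18.0197] (31.848363876342773, 35.30972671508789) 34.89881896972656
s [299 197  26  19 444] [584.117 -95.66 ] (33.30583572387695, 35.11479568481445) 37.610321044921875
```

View pics/tfz.png

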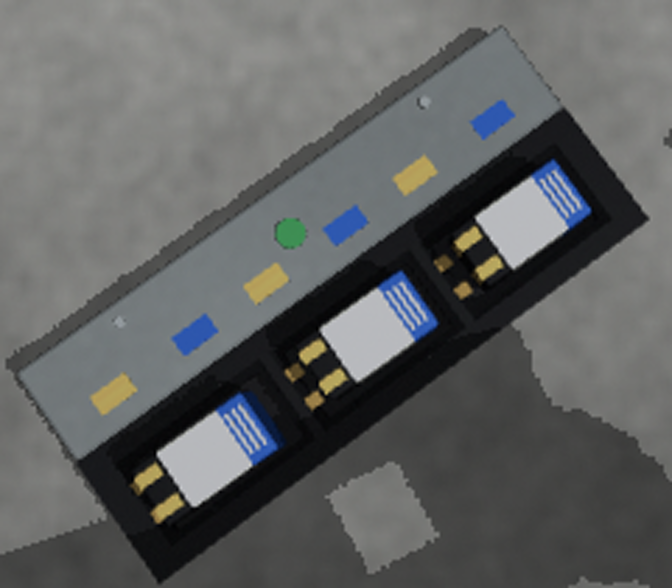

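View pics/sf.png

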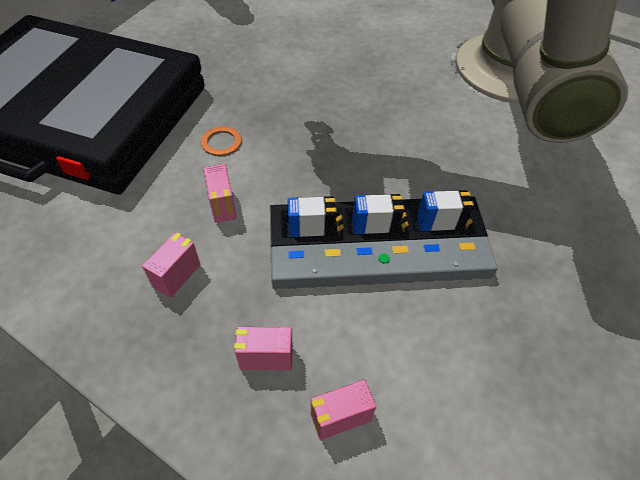

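```bash
python3 -c "
from rig import close_job
print(close_job())"
```

```text
the job is handed in; nothing more can be done
None
```

The reversed pack (right-hand bay in the top view, charger y = −98 mm) is turned round and back in its bay, and the job is handed in. No verdict is reported. I gripped it across its 34 mm width and lifted it 80–90 mm clear. After a half turn I lowered it into the same bay, let go and backed off, with about 15 s on the clock.

**Last checks:**
- **Direction:** the contact end now points the same way as the other two packs.
- **Position:** the centre of its white top is about 2 mm from where it was at the start.
- **Alignment:** it is within about 1° of the charger's line.
- **Seating:** the two cameras agree to about 1 mm when the pack top is taken as 68 mm high, and its top looks the same size as before, so it is seated.
- **Other packs:** neither has moved; both show the same positions as at the start.
- **Robot:** the arm stands clear with the gripper open. The forces printed at the end of each move never passed about 3 N.

**What disagreed:** in the pictures the fingertips sat roughly 30–45 mm higher than the reported TCP. Because of this, my first grasp closed on nothing above the pack. I then worked from the pictures and went about 36 mm lower. I did not find the cause of the offset.

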